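# Draw the long pipette slantwise out of a half-opening drawer and hold it up

### The arm

A 6-joint arm with a two-finger parallel gripper is mounted at the origin on the work surface. World frame = base frame: x ahead of the robot, y to its left, z up, the work surface at z = 0. Lengths are in m, angles in rad, forces in N, time in s.
With the tool pointing down it reaches from about 0.35 to 0.975 m from the base axis. Payload 17.4 kg.
Tool frame: the origin (TCP) lies at the very end of the fingers, on their centre line; the grasp point (between the pads) lies 19 mm behind it (r.tcp_to_grasp is the distance from the TCP to the grasp point, in m); z points along the fingers, y is the line along which they close (so a half turn about z gives the same grasp; the last joint's range is limited). The gripper opens to 85 mm and grips with 20 to 120 N. Pads are 22 mm wide; open, the fingers measure 114 mm over their backs; the gripper's body (76 mm by 85 mm) begins 54 mm behind the grasp point. The pads swing forward as they close: fully open they stand 13 mm farther back than shut.
Start: joints at [1.17, 0.116, 1.442, -0, 1.584, -0.038], TCP at [0.24, 0.631, 0.231] pointing down, gripper open.
Joint ranges: [-2.83, 2.83], [-0.83, 2.19], [0.07, 2.5], [-1.14, 4.28], [0.01, 3], [-2.97, 2.97]. Speed limits (rad/s): [1.89, 1.89, 2.22, 3.14, 3.14, 3.14].

### API

Orientations are given as a rotation vector (axis times angle).
In Python, from station import r gives the robot as it stands. The module is installed in compiled form; this text tells all that it offers.
- The arm moves only by the tool arm_command, never from a script. Its argument "steps" is a list of rows, each a list of 5 numbers: the opening, from 0 (shut) to 1 (fully open), then the shift along the world's x, y, z in mm, then the turn about the world's z in rad. In form: [[grip, x, y, z, turn], ...]. A call has exactly 8 rows; each row is the pose to reach, as a shift and turn from the pose commanded when the call began; what a row does not reach only later rows make up. A row lasts 1/8 s, in which the tool goes at most 62.5 mm and 10.7 degrees, less where a joint would pass 70% of its speed; a pose out of reach is approached as far as the arm can. A call with a gripper value outside its range is refused whole. The fingers move at their own pace and stop on an object; the grip force is fixed at half the most. Time passes only in rows, so rows that repeat a pose let the fingers close, or fill a call up. It gives the time, the measured TCP pose, the force, the opening and the grip force at its end, in the units of the state.
- r.get_state(): the state, without advancing time (a new reading comes with each control period).
- r.camera(name): name is "scene" or "top" or "wrist"; returns the picture (400x640x3 uint8, red, green, blue); there is no depth.
- r.get_calibration(name): a dict with "camera_matrix" (3x3 intrinsics, pixels), "T" (4x4, takes a point from camera to world coordinates); the wrist camera has in their place "tool_from_camera" (4x4, takes a point from camera to tool coordinates, whose origin is the TCP and whose axes are the flange's). Camera axes: x right, y down, z forward; pixel columns grow to the right and rows downward; lengths in m; the calibration is good to about 2 mm. A picture is of the moment at which its call begins: read the wrist's pose just before it. get_calibration takes no time and is no camera call.
- r.job_done(): hands the job in; it is judged then, once.
The state is a dict: "time": time; "joint_positions": joint angles; "dq": joint speeds; "effort": joint torques, N m; "ee_pos": TCP position; "tool_rot": TCP orientation; "contact_force": force on the tool from outside, world axes, zero at the start; "ft_torque": the same for the moment, N m; "opening": finger opening in m; "gripper_force": force on a finger pad.
Only numpy, scipy, OpenCV 4.12 (cv2) and the standard library are available. Lean on these libraries where they do the work, as an engineer would, in place of code of your own. Each camera call takes 0.05 s, during which the arm holds its last target. There are 200 camera calls.

### The job

Pull the cabinet's drawer open to its stop; it opens only about halfway, so tilt the long pipette lying in it, plunger end up, and draw it out slantwise through the gap without forcing it. Finish while holding the pipette still in the gripper, nose sloping down, the whole of it a hand's breadth above the cabinet's top and touching nothing else. Leave the tip box, the tube rack and the bottle where they stand.

Things in the scene. Friction and masses are not known exactly. Their poses are not given: they have to be found in the camera images.
- cabinet: Fixed white bench cabinet with one drawer, 360 mm deep (x), 240 wide (y), 96 high. Origin: centre of its underside on the bench; z up. Its front looks along its -x; the front edge of the top panel is at x = -180 mm, the panel's underside 88 mm above the bench. It stands side-on: the front looks to the robot's right (world -y) within 15 degrees.
- drawer (a joint): Drawer travel in m along the cabinet's -x: 0 shut, 0.18 at its stop (rear 130 mm still under the top). About 2 N friction plus light damping; stays where left. Inside 310 mm long, 200 wide, floor 22 mm above the bench, side walls to 58. Blue front panel 14 mm thick, inner face level with the front edge of the cabinet's top when shut, upper edge 72 mm above the bench.
- drawer_handle (a point): Middle of the drawer's steel bar handle, 54 mm above the bench. The bar is 10 mm thick and 110 mm long, level, parallel to the cabinet's front (its y) and 40 mm out from the drawer's front face, on a leg at each end; it can be pinched from above. Axes as the cabinet's.
- pipette: White micropipette, 270 mm, 0.09-0.18 kg, on its side on the drawer's floor, plunger end to the front. Origin: underside, mid-length; x to the nose (within 8 degrees of the cabinet's x), z up. Handle, to grip: x -112 to +20 mm, 30 wide, 28 high. Blue nose cone +20 to +135, 23 to 9 mm thick, axis at z 14. Finger hook 21 mm out to +y at x -105 to -91. Balances near x = -39 mm.
- pipette_button (a point): Centre of the outer face of the blue plunger button (20 mm thick), at x = -135 mm, z = 14 mm on the pipette. Axes as the pipette's.
- pipette_nose (a point): Tip of the pipette's nose cone, at x = +135 mm, z = 14 mm on the pipette. Axes as the pipette's.
- tip_box: Bystander: pale yellow box of pipette tips, 122 x 85 mm, 60 mm high, loose on the rear half of the cabinet's top. Origin: centre of its underside.
- tube_rack: Bystander: blue tube rack with four small tubes, 200 x 80 mm, 42 mm high, loose on the bench to the robot's right, farther off than the drawer. Origin: centre of its underside.
- reagent_bottle: Bystander: amber bottle with red cap, 60 mm wide, 115 mm high, loose on the bench to the robot's right, nearer than the drawer. Origin: centre of its underside.

How it is judged:
On the way, in this order (a step that is already met when the one before it is completed fails the run):
1. the drawer is open to its stop (within 15 mm) (value of joint drawer above 0.165 m), for 0.2 s.
2. the pipette slants out of the gap: plunger end raised above the drawer's front, nose still under the cabinet's top (z of pipette_button in the frame of cabinet above 0.088 m and x of pipette_nose in the frame of cabinet above -0.172 m), for 0.1 s.
At the end, for the whole second after the job is handed in: The pipette is held still (under 30 mm/s) in the fingers (more than 1 N), both its ends more than 40 mm above the cabinet's top (136 mm above the bench), its nose sloping at least 7 degrees down, touching neither cabinet, drawer nor any bystander; the bystanders are within 25 mm of where they stood (z of each of pipette_nose, pipette_button in the frame of cabinet above 0.136 m and angle between pipette's own x axis and vertical above 1.69 rad and contact force between pipette and the fingers above 1 N and contact force between pipette and cabinet below 0.05 N and contact force between pipette and tip_box below 0.05 N and contact force between pipette and tube_rack below 0.05 N and contact force between pipette and reagent_bottle below 0.05 N and linear speed of pipette below 0.03 m/s and distance of each of tip_box, tube_rack, reagent_bottle from where it was at the start of the episode below 0.025 m); the arm keeps its last pose, push and grip.
It fails at once if the pipette, once tilted, is forced against the cabinet or drawer (over 30 N) (contact force between pipette and cabinet above 30 N and angle between pipette's own x axis and vertical above 1.62 rad).
It fails at once if a bystander is moved by more than 25 mm (distance of any of tip_box, tube_rack, reagent_bottle from where it was at the start of the episode above 0.025 m).
It also fails if it takes over 54 s, if anything falls off the work surface, if the arm or the gripper's body presses on something with over 40 N, if the wrist force passes 120 N, or if a joint passes its speed limit or range.

## Working session

There is one attempt and no reset: what is moved stays moved. The work goes in short steps, Python scripts to look and compute and a tool call to move; the robot and the scene stay as the last step left them, time stands still between calls to the robot, and variables do not carry over. Pictures are saved under pics/ and viewed, at most 10 in all, crops included, and the job is handed in when it is done.

Besides the shell and the picture viewer there is one more tool, called after ">>>" by a JSON object that holds its "fn" and its "kwargs". arm_command: Moves the arm, as the interface text tells. Its arguments: {"type":"object","properties":{"steps":{"type":"array"}},"required":["steps"]}

```bash
mkdir -p pics; python3 - <<'E'
from station import r
import cv2,numpy as np
s=r.get_state();print(s['time'],s['ee_pos'],s['tool_rot'],s['opening'])
for n in("scene","top"):
    im=r.camera(n);cv2.imwrite(f"pics/{n}0.png",im[:,:,::-1]);c=r.get_calibration(n);print(np.round(c['camera_matrix'],1).tolist(),np.round(c['T'],3).tolist())
print(r.get_calibration("wrist"), r.tcp_to_grasp)
E
```

```text
0.0 [0.23948478 0.63086807 0.23054976] [-5.66740104e-01 -3.08979740e+00  1.82508394e-03] 0.08537694601686699
[[411.5, 0.0, 317.5], [0.0, 411.5, 201.5], [0.0, 0.0, 1.0]] [[0.752, 0.359, -0.553, 1.159], [0.659, -0.418, 0.625, -0.798], [-0.007, -0.835, -0.551, 0.758], [0.0, 0.0, 0.0, 1.0]]
[[430.4, 0.0, 319.4], [0.0, 430.4, 201.0], [0.0, 0.0, 1.0]] [[-0.015, -0.986, 0.167, 0.302], [-1.0, 0.016, 0.005, -0.081], [-0.007, -0.167, -0.986, 1.298], [0.0, 0.0, 0.0, 1.0]]
{'camera_matrix': array([[282.72130628,   0.        , 317.50838071],
       [  0.        , 282.72130628, 197.44516085],
       [  0.        ,   0.        ,   1.        ]]), 'tool_from_camera': array([[ 5.73177382e-04, -9.59209165e-01, -2.82696745e-01,
         7.19835877e-02],
       [ 9.99999245e-01,  2.42527199e-04,  1.20462171e-03,
         1.18434827e-03],
       [-1.08692254e-03, -2.82697222e-01,  9.59208580e-01,
        -1.42631153e-01],
       [ 0.00000000e+00,  0.00000000e+00,  0.00000000e+00,
         1.00000000e+00]])} 0.0187
```

View pics/top0.png

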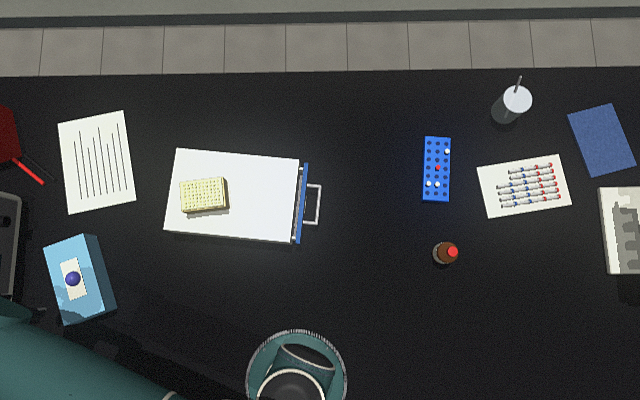

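View pics/scene0.png

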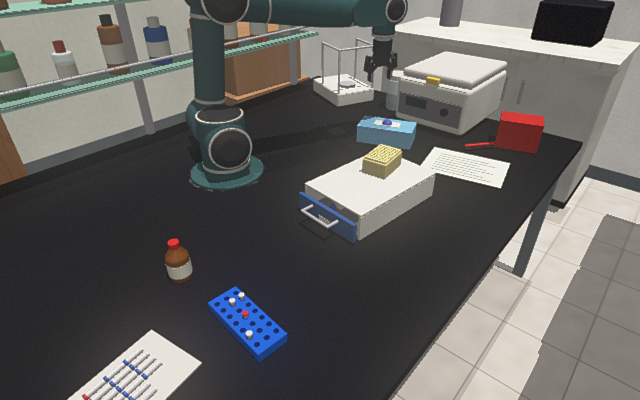

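The top view shows the cabinet panel's corners at about (177,148), (300,159), (291,242) and (163,229). The handle bar runs from (320,185) to (316,223). The scene view shows the same layout: cabinet with the tip box on it, and the bottle and rack well clear.

```bash
cat > h.py <<'E'
from station import r
import cv2,numpy as np
from scipy.spatial.transform import Rotation as R
def ray(n,uv,z,st=None):
    c=r.get_calibration(n)
    if n=="wrist":
        T=np.eye(4);T[:3,:3]=R.from_rotvec(st['tool_rot']).as_matrix();T[:3,3]=st['ee_pos'];T=T@c['tool_from_camera']
    else:T=c['T']
    d=T[:3,:3]@np.linalg.solve(c['camera_matrix'],[*uv,1]);o=T[:3,3]
    return o+d*(z-o[2])/d[2]
def yaws(st):
    M=R.from_rotvec(st['tool_rot']).as_matrix();return [np.degrees(np.arctan2(M[1,i],M[0,i])) for i in(0,1)]
E
python3 - <<'E'
from h import *
P=[ray("top",p,.096)[:2] for p in[(177,148),(300,159),(291,242),(163,229)]]
print(np.round(P,3)); C=np.mean(P,0)
for a,b in((0,1),(3,2),(1,2),(0,3)):
    d=P[b]-P[a];print(np.hypot(*d),np.degrees(np.arctan2(d[1],d[0])))
print("centre",C)
for p in[(320,185),(316,223)]:print(ray("top",p,.054))
for p,z in[((453,252),.115),((437,168),.042),((203,195),.15)]:print(ray("top",p,z))
print(yaws(r.get_state()))
E
```

```text
[[ 0.669  0.336]
 [ 0.63  -0.021]
 [ 0.391  0.006]
 [ 0.433  0.366]]
0.358723199253094 -96.23952597442866
0.36205217246049787 -96.67074974082081
0.2398331616081173 173.56185878418236
0.23714315923022306 172.75772462439434
centre [0.53063066 0.17155534]
[ 0.56085768 -0.07727248  0.054     ]
[ 0.4483235  -0.06392801  0.054     ]
[ 0.35569977 -0.43722273  0.115     ]
[ 0.60947685 -0.42813362  0.042     ]
[0.51841319 0.24077037 0.15      ]
[np.float64(159.21225104342838), np.float64(69.2122523712548)]
```

>>> {"fn": "arm_command", "kwargs": {"steps": [[0.5,265,-695,0,0.25],[0.5,265,-695,0,0.25],[0.5,265,-695,0,0.25],[0.5,265,-695,0,0.25],[0.5,265,-695,0,0.25],[0.5,265,-695,0,0.25],[0.5,265,-695,0,0.25],[0.5,265,-695,0,0.25]]}}

```text
time: 1.1
ee_pos: [0.4178, 0.1619, 0.2313]
tool_rot: [0.177, 3.136, 0.0]
contact_force: [0.7, 0.2, 0.4]
opening: 0.0427
gripper_force: 0.0
```

>>> {"fn": "arm_command", "kwargs": {"steps": [[0.4,86,-226,0,0],[0.4,86,-226,0,0],[0.4,86,-226,0,0],[0.4,86,-226,0,0],[0.4,86,-226,-40,0],[0.4,86,-226,-80,0],[0.4,86,-226,-80,0],[0.4,86,-226,-80,0]]}}

```text
time: 2.1
ee_pos: [0.5042, -0.0621, 0.153]
tool_rot: [0.177, 3.135, -0.0]
contact_force: [-0.4, 0.3, 0.1]
opening: 0.0342
gripper_force: 0.0
```

```bash
python3 - <<'E'
from h import *
s=r.get_state();print(s['time'],s['ee_pos'],yaws(s),s['opening'])
cv2.imwrite("pics/w1.png",r.camera("wrist")[:,:,::-1])
c=r.get_calibration("wrist")
E
```

```text
2.1 [ 0.50417099 -0.06207905  0.15298291] [np.float64(173.55155325138352), np.float64(83.55154541036933)] 0.03420224161954211
```

View pics/w1.png

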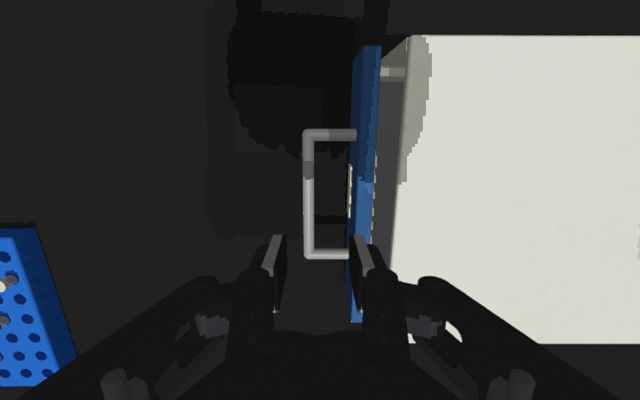

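The wrist view shows the handle bar at column ~310, rows 130–258. The blue front panel is at columns 352–380, and the panel's front edge is near column 400.

```bash
python3 - <<'E'
from h import *
s=r.get_state()
for p,z in[((309,130),.054),((309,256),.054),((363,46),.072),((380,46),.072),((411,38),.096),((390,265),.096),((352,325),.072)]:print(p,ray("wrist",p,z,s))
E
```

```text
(309, 130) [ 0.44542326 -0.0611282   0.054     ]
(309, 256) [ 0.5613076  -0.07516045  0.054     ]
(363, 46) [ 0.39090837 -0.01526732  0.072     ]
(380, 46) [ 0.392259   -0.00322732  0.072     ]
(411, 38) [0.39425564 0.01113841 0.096     ]
(390, 265) [ 0.55412272 -0.00832842  0.096     ]
(352, 325) [ 0.62903013 -0.04153024  0.072     ]
```

>>> {"fn": "arm_command", "kwargs": {"steps": [[0.3,-1,-6,-20,0],[0.3,-1,-6,-40,0],[0.3,-1,-6,-60,0],[0.3,-1,-6,-80,0],[0.3,-1,-6,-100,0],[0.3,-1,-6,-117,0],[0,-1,-6,-117,0],[0,-1,-6,-117,0]]}}

```text
time: 3.15
ee_pos: [0.5018, -0.068, 0.0329]
tool_rot: [-0.177, -3.134, -0.0]
contact_force: [4.7, -1.5, -27.9]
opening: 0.0078
gripper_force: 57.9
```

>>> {"fn": "arm_command", "kwargs": {"steps": [[0,-2,-20,0,0],[0,-5,-42,0,0],[0,-8,-64,0,0],[0,-10,-86,0,0],[0,-13,-108,0,0],[0,-15,-130,0,0],[0,-18,-152,0,0],[0,-20,-166,0,0]]}}

```text
time: 4.15
ee_pos: [0.4825, -0.2342, 0.0329]
tool_rot: [-0.178, -3.136, -0.002]
contact_force: [14.3, 1.6, -31.1]
opening: 0.008
gripper_force: 58.1
```

>>> {"fn": "arm_command", "kwargs": {"steps": [[0,1,-2,0,0],[0,1,-4,0,0],[0,1,-6,0,0],[0,1,-6,0,0],[0,1,-6,0,0],[0,1,-6,0,0],[0,1,-6,0,0],[0,1,-6,0,0]]}}

```text
time: 5.15
ee_pos: [0.4823, -0.2369, 0.0328]
tool_rot: [-0.176, -3.132, -0.01]
contact_force: [-5.5, 24.5, -14.5]
opening: 0.0079
gripper_force: 60.3
```

>>> {"fn": "arm_command", "kwargs": {"steps": [[0.3,0,4,0,0],[0.3,0,4,0,0],[0.3,0,4,20,0],[0.3,0,4,60,0],[0.6,0,4,110,-0.2],[1,0,10,160,-0.4],[1,0,20,180,-0.6],[1,0,30,180,-0.8]]}}

```text
time: 6.15
ee_pos: [0.4843, -0.2104, 0.2187]
tool_rot: [1.321, 2.845, -0.0]
contact_force: [-0.4, 0.5, -0.7]
opening: 0.0852
gripper_force: 0.0
```

>>> {"fn": "arm_command", "kwargs": {"steps": [[1,2,10,0,-0.19],[1,4,20,0,-0.38],[1,6,30,0,-0.57],[1,8,40,0,-0.77],[1,10,50,0,-0.77],[1,10,60,0,-0.77],[1,10,60,0,-0.77],[1,10,60,0,-0.77]]}}

```text
time: 7.15
ee_pos: [0.4937, -0.1503, 0.2147]
tool_rot: [2.288, 2.152, 0.0]
contact_force: [0.3, 0.8, 0.2]
opening: 0.0854
gripper_force: 0.0
```

```bash
python3 - <<'E'
from h import *
s=r.get_state();print(s['time'],s['ee_pos'],yaws(s),s['opening'],s['joint_positions'])
cv2.imwrite("pics/w2.png",r.camera("wrist")[:,:,::-1])
cv2.imwrite("pics/t2.png",cv2.resize(r.camera("top")[120:280,200:420,::-1],None,fx=3,fy=3))
E
```

```text
7.15 [ 0.49366864 -0.15030596  0.21473794] [np.float64(86.47291906229529), np.float64(-3.527075060137155)] 0.08540623852116454 [-3.44923407e-01 -2.30708215e-01  1.80034745e+00 -1.09186213e-04
  1.57147423e+00 -2.83364383e-01]
```

View pics/w2.png

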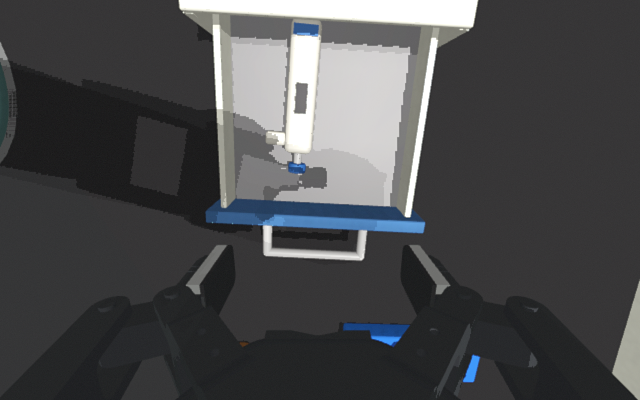

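The pipette is visible: button at (297,172), handle from (299,150) to (307,35), hook pointing left at (273,138). The nose is under the cabinet's top.

```bash
python3 - <<'E'
from h import *
s=r.get_state()
for p,z in[((297,171),.036),((299,151),.048),((307,36),.048),((287,138),.05),((314,138),.05),((293,40),.05),((321,40),.05),((182,10),.088),((470,28),.088),((312,216),.072)]:print(p,ray("wrist",p,z,s))
E
```

```text
(297, 171) [ 0.47110491 -0.13853008  0.036     ]
(299, 151) [ 0.47610769 -0.114397    0.048     ]
(307, 36) [ 0.49281618 -0.00365432  0.048     ]
(287, 138) [ 0.46458458 -0.09963129  0.05      ]
(314, 138) [ 0.49331716 -0.10140172  0.05      ]
(293, 40) [ 0.47900995 -0.00675797  0.05      ]
(321, 40) [ 0.50619679 -0.00843364  0.05      ]
(182, 10) [0.39137037 0.01239427 0.088     ]
(470, 28) [ 0.63119776 -0.01565523  0.088     ]
(312, 216) [ 0.4862198  -0.18143683  0.072     ]
```

>>> {"fn": "arm_command", "kwargs": {"steps": [[1,-7,40,-10,-0.08],[1,-14,71,-40,-0.08],[1,-14,71,-80,-0.08],[1,-14,71,-110,-0.08],[1,-14,71,-135,-0.08],[0.8,-14,71,-155,-0.08],[0.7,-14,71,-172,-0.08],[0.7,-14,71,-185,-0.08]]}}

```text
time: 8.25
ee_pos: [0.4798, -0.0792, 0.0286]
tool_rot: [-2.374, -2.058, 0.0]
contact_force: [0.8, -0.3, -0.5]
opening: 0.0597
gripper_force: 0.0
```

>>> {"fn": "arm_command", "kwargs": {"steps": [[0.5,0,0,0,0],[0,0,0,0,0],[0,0,0,0,0],[0,0,0,0,0],[0,0,0,3,0],[0,0,0,6,0],[0,0,0,10,0],[0,0,0,14,0]]}}

```text
time: 9.25
ee_pos: [0.4797, -0.0791, 0.0436]
tool_rot: [2.373, 2.058, 0.0]
contact_force: [0.3, -0.3, -1.4]
opening: 0.0293
gripper_force: 59.3
```

```bash
python3 - <<'E'
from h import *
s=r.get_state();print(s['time'],s['ee_pos'],yaws(s),s['opening'],s['ft_torque'])
cv2.imwrite("pics/w3.png",r.camera("wrist")[:,:,::-1])
E
```

```text
9.25 [ 0.47972246 -0.07913714  0.04359949] [np.float64(81.8676416457551), np.float64(-8.132358189120882)] 0.029341659290424992 [-0.08165515  0.00487519 -0.00973236]
```

View pics/w3.png

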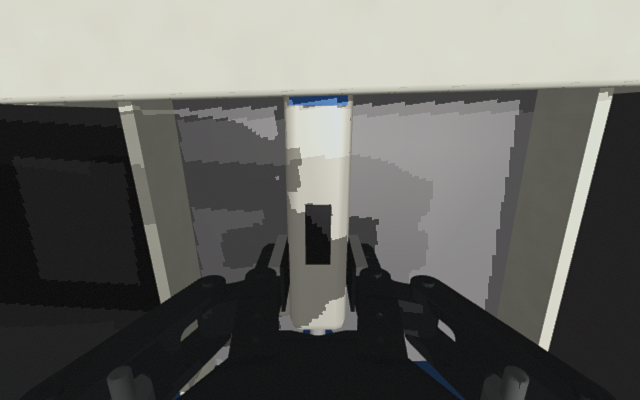

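>>> {"fn": "arm_command", "kwargs": {"steps": [[0,-1,-8,4,0],[0,-2,-16,8,0],[0,-3,-24,12,0],[0,-3,-30,16,0],[0,-3,-30,20,0],[0,-3,-30,24,0],[0,-3,-30,26,0],[0,-3,-30,28,0]]}}

```text
time: 10.3
ee_pos: [0.4767, -0.109, 0.0714]
tool_rot: [-2.373, -2.058, 0.0]
contact_force: [0.7, -0.8, -1.7]
opening: 0.0291
gripper_force: 59.3
```

>>> {"fn": "arm_command", "kwargs": {"steps": [[0,0,0,2,0],[0,0,0,4,0],[0,0,0,6,0],[0,0,0,7,0],[0,0,0,8,0],[0,0,0,9,0],[0,0,0,10,0],[0,0,0,10,0]]}}

```text
time: 11.3
ee_pos: [0.4767, -0.1092, 0.0814]
tool_rot: [2.373, 2.058, 0.0]
contact_force: [-0.8, -2.1, -4.2]
opening: 0.0289
gripper_force: 59.7
```

```bash
python3 - <<'E'
from h import *
s=r.get_state();print(s['time'],s['ee_pos'],s['ft_torque'])
cv2.imwrite("pics/s4.png",cv2.resize(r.camera("scene")[130:280,250:450,::-1],None,fx=4,fy=4))
E
```

```text
11.3 [ 0.47672562 -0.10916014  0.08142941] [-0.66074793  0.25671678  0.09721096]
```

View pics/s4.png

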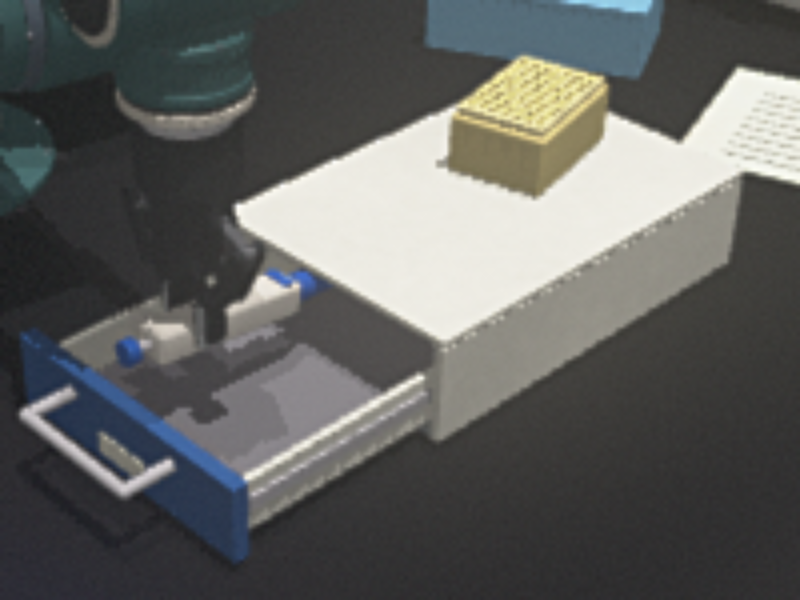

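The scene view shows the pipette held nearly level, its nose under the panel's front edge and the button clear of the drawer front. Next I tilt it gently against the panel's underside.

>>> {"fn": "arm_command", "kwargs": {"steps": [[0,0,0,2,0],[0,0,0,4,0],[0,0,-2,6,0],[0,0,-4,8,0],[0,0,-6,10,0],[0,-1,-8,12,0],[0,-1,-10,13,0],[0,-1,-10,13,0]]}}

```text
time: 12.35
ee_pos: [0.4757, -0.1195, 0.0944]
tool_rot: [2.373, 2.058, -0.0]
contact_force: [-0.7, -2.5, -4.2]
opening: 0.0288
gripper_force: 59.7
```

```bash
python3 - <<'E'
from h import *
s=r.get_state();print(s['time'],s['ee_pos'],s['ft_torque'])
E
```

```text
12.35 [ 0.47570929 -0.11946599  0.09444802] [-0.89128261  0.19897258 -0.0040269 ]
```

>>> {"fn": "arm_command", "kwargs": {"steps": [[0,0,-2,2,0],[0,0,-4,5,0],[0,-1,-6,8,0],[0,-1,-8,11,0],[0,-1,-10,14,0],[0,-1,-12,17,0],[0,-2,-14,20,0],[0,-2,-14,20,0]]}}

```text
time: 13.35
ee_pos: [0.4737, -0.1335, 0.1146]
tool_rot: [2.373, 2.058, -0.0]
contact_force: [-1.7, -2.3, -3.8]
opening: 0.0288
gripper_force: 59.7
```

```bash
python3 - <<'E'
from h import *
s=r.get_state();print(s['time'],s['ee_pos'],s['ft_torque'])
cv2.imwrite("pics/s5.png",cv2.resize(r.camera("scene")[130:280,250:450,::-1],None,fx=4,fy=4))
E
```

```text
13.35 [ 0.47366294 -0.13348619  0.11461956] [-0.8176303   0.25033201  0.05766631]
```

View pics/s5.png

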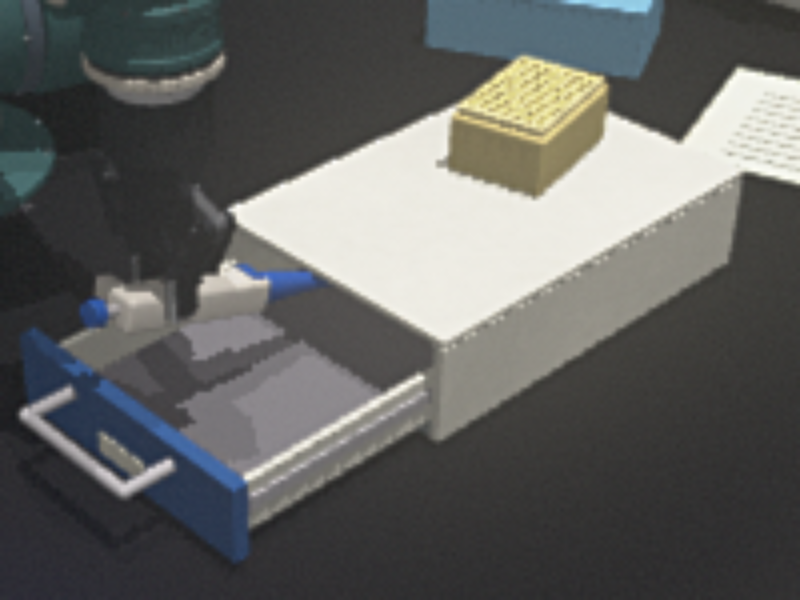

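The pipette now slopes about 17° with its plunger end well above the drawer front and its nose under the panel. I draw it out next.

>>> {"fn": "arm_command", "kwargs": {"steps": [[0,0,-3,-1,0],[0,-2,-15,-1,0],[0,-4,-30,-1,0],[0,-6,-45,-1,0],[0,-8,-60,-1,0],[0,-9,-75,-1,0],[0,-10,-90,-1,0],[0,-12,-105,0,0]]}}

```text
time: 14.4
ee_pos: [0.4616, -0.2391, 0.1143]
tool_rot: [-2.373, -2.058, 0.0]
contact_force: [0.7, -0.3, -1.5]
opening: 0.0288
gripper_force: 59.9
```

>>> {"fn": "arm_command", "kwargs": {"steps": [[0,0,0,10,0],[0,0,0,30,0],[0,0,0,55,0],[0,0,0,85,0],[0,0,0,115,0],[0,0,0,135,0],[0,0,0,147,0],[0,0,0,150,0]]}}

```text
time: 15.4
ee_pos: [0.4618, -0.238, 0.2647]
tool_rot: [2.373, 2.058, 0.0]
contact_force: [-0.3, -0.0, -1.4]
opening: 0.0289
gripper_force: 60.0
```

```bash
python3 - <<'E'
from h import *
s=r.get_state();print(s['time'],s['ee_pos'],s['ft_torque'],s['gripper_force'])
cv2.imwrite("pics/s6.png",cv2.resize(r.camera("scene")[80:280,200:466,::-1],None,fx=3,fy=3))
E
```

```text
15.4 [ 0.46177576 -0.23804469  0.26469603] [-0.05896658  0.01203612  0.02391254] 59.955859780311584
```

View pics/s6.png

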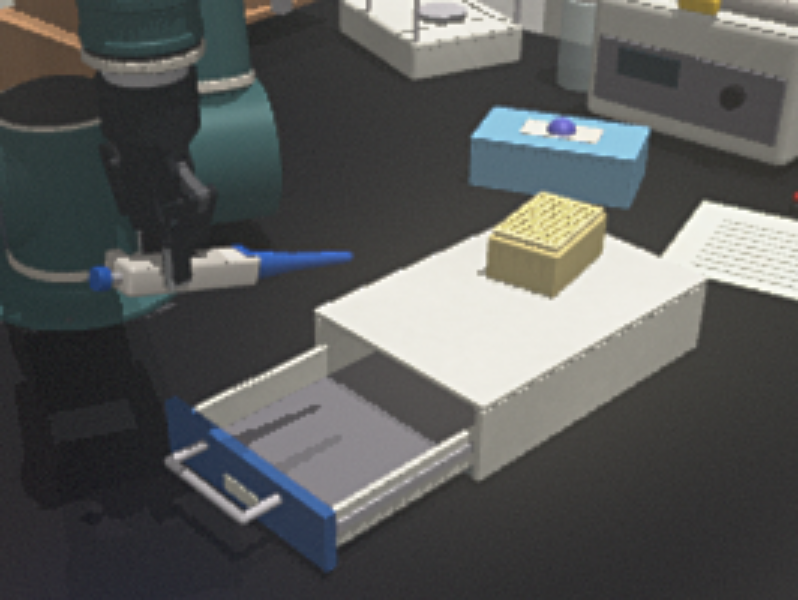

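The pipette is free in the air: button at crop (98,278), nose at crop (352,257). I check its slope before handing in.

```bash
python3 - <<'E'
from h import *
s=r.get_state();c=r.get_calibration("scene");T=c['T']
a=np.radians(81.9);n=np.array([-np.sin(a),np.cos(a),0]);n=np.array([np.sin(a),-np.cos(a),0]);p0=s['ee_pos'];Q=[]
for u,v in((98,278),(352,257)):
    d=T[:3,:3]@np.linalg.solve(c['camera_matrix'],[200+u/3,80+v/3,1]);o=T[:3,3]
    Q.append(o+d*(n@(p0-o))/(n@d))
q=Q[1]-Q[0];print(Q,np.linalg.norm(q),np.degrees(np.arcsin(q[2]/np.linalg.norm(q))))
E
```

```text
[array([ 0.45313225, -0.29828981,  0.2849358 ]), array([ 0.48983499, -0.04040292,  0.21017242])] 0.2710024060287818 -16.01429544641763
```

>>> {"fn": "arm_command", "kwargs": {"steps": [[0,0,0,0,0],[0,0,0,0,0],[0,0,0,0,0],[0,0,0,0,0],[0,0,0,0,0],[0,0,0,0,0],[0,0,0,0,0],[0,0,0,0,0]]}}

```text
time: 16.45
ee_pos: [0.4617, -0.2381, 0.2643]
tool_rot: [-2.373, -2.058, 0.0]
contact_force: [0.2, 0.3, -1.9]
opening: 0.0284
gripper_force: 60.0
```

```bash
python3 -c "
from station import r
print(r.job_done())"
```

```text
the job is handed in; nothing more can be done
None
```

I opened the drawer to its stop, drew the pipette out on a slant, and handed the job in at about 16.5 s with the pipette held still, nose about 16° down and its lowest end about 0.21 m above the bench; the hand-in gave no verdict back.

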